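Draw a battery pack out of a roofed charging dock

TASK

Take the battery pack with the long pull tab out of the charging dock: the roof covers it, so draw it straight out by its tab through the front opening of its bay, then set it down gently, flat and right way up, inside the shallow wash tray. Leave the pack with the short tab in its bay, and do not drop the pack you carry.

Things in the scene. Friction and masses are not known exactly. Their poses are not given: they have to be found in the camera images.
- dock: White two-bay charging dock, 60 (x) x 141 (y) x 46 (z) mm, fixed, right of the tray. Origin: centre of underside, z up; open front at x = -30 mm, facing -x (roughly the robot). Bays centred at y = +37.5 and -37.5 mm, each 50 wide, 34 high, floor at z = 6 mm, closed behind at x = +24 mm; 6 mm roof on top. Either bay may hold either pack.
- pack_long: The pack to take: grey, loose, 0.06 to 0.13 kg, body 48 (x) x 44 (y) x 30 (z) mm, on a bay floor, no catch, its front about flush with the dock's (to 5 mm out). Origin: centre of the body's underside, z up, x into the dock. Long pull tab out of its front towards -x: 12 mm thick (y), 50 mm long (x = -24 to -74 mm), z = 3 to 25 mm.
- pack_long_tab (a point): Point to hold the long tab by: middle of its thickness and height, 54 mm in front (-x) of the pack's origin and 14 mm above its underside, 20 mm from the tab's tip; 20 mm above the worktop at the start. Axes as the pack's: pinch it along y, from above.
- pack_short: The pack to leave: same grey, body 48 x 44 x 18 mm, in the other bay, with only a short stub of a tab (12 mm thick, 16 mm long, 12 mm high). Origin: centre of its underside, axes as for the other pack.
- tray: Shallow white wash tray with a dark blue rim, 175 (x) x 265 (y) x 23 (z) mm, fixed, left of the dock. Origin: centre of its underside, z up, x roughly away from the robot. Its flat floor is at z = 2 mm, 164 x 254 mm inside the 23 mm high rim.
Not all that is in view belongs to the job. What is shaped like the pack_long but green or pink is not meant.

How it is judged:
By the outcome, as a careful person would: the job done as asked, in the order asked, and still so for the second after the job is handed in, with the robot touching nothing.
It also fails if it takes over 40 s, if anything falls off the work surface, if the arm or the gripper's body presses on something with over 40 N, if the wrist force passes 120 N, or if a joint passes its speed limit or range.

ROBOT

A 6-joint arm with a two-finger parallel gripper is mounted at the origin on a cart in front of the work surface, level with it; the furniture and walls round the work are solid. World frame = base frame: x ahead of the robot, y to its left, z up, the work surface at z = 0. Lengths are in m, angles in rad, forces in N, time in s.
With the tool pointing down it reaches from about 0.3 to 0.775 m from the base axis. Payload 14.6 kg.
Tool frame: the origin (TCP) lies at the very end of the fingers, on their centre line; the grasp point (between the pads) lies 19 mm behind it; z points along the fingers, y is the line along which they close (so a half turn about z gives the same grasp; the last joint's range is limited). The gripper opens to 94 mm and grips with 3 to 60 N. Pads are 16 mm wide; open, the fingers measure 119 mm over their backs; the gripper's body (75 mm by 177 mm) begins 78 mm behind the grasp point.
Start: joints at [-0.067, 0.3, 1.521, -0, 1.321, -0.067], TCP at [0.55, -0, 0.205] pointing down, gripper open.
Joint ranges: [-3.03, 3.03], [-0.79, 2.21], [0.23, 2.52], [-1.04, 4.18], [0, 3.07], [-2.55, 2.55]. Speed limits (rad/s): [2.22, 2.22, 2.57, 3.14, 3.14, 3.14].

INTERFACE

Orientations are given as [roll, pitch, yaw] about the fixed x, y, z axes, in that order (R = Rz(yaw) Ry(pitch) Rx(roll)).
In Python, from station import ctrl gives the robot as it stands.
- The arm moves only by the shell command python3 -m pendant 'ROWS' [OPENING] [FORCE]. ROWS is JSON, a list of rows, each a list of 2 entries, a list of its own where there are three numbers: the shift along the world's x, y, z in cm, then the turn about the world's z in rad. A call has 1 to 20 rows; each row shifts and turns the commanded pose from where the row before left it; what a row does not reach is not made up. A row lasts 1/12 s, in which the tool goes at most 41.7 mm and 7.16 degrees, less where a joint would pass 70% of its speed; a pose out of reach is approached as far as the arm can. A call is refused whole if a number of a shift passes 4.17 or a number of a turn 0.125, either way. A call with a gripper value outside its range is refused whole. OPENING is the opening, from 0 (shut) to 1 (fully open), set as the call begins (- or left out, the last holds). The fingers move at their own pace and stop on an object; FORCE is the grip in N (left out, the last holds). Time passes only in rows, so rows that do not move let the fingers close. It gives the time, the measured TCP pose, the force, the opening and the grip force at its end, in the units of the state.
- ctrl.get_obs(): the state, without advancing time (a new reading comes with each control period).
- ctrl.camera(name): name is "scene" or "side" or "wrist"; returns a dict with "color" (400x640x3 uint8, red, green, blue), "intrinsics" (3x3 intrinsics, pixels), "camera_from_world" (4x4, takes a point from world to camera coordinates). Camera axes: x right, y down, z forward; pixel columns grow to the right and rows downward; lengths in m; the calibration is good to about 2 mm. The wrist camera is an equidistant fisheye: a pixel r from the principal point sees the ray r / f radians off the axis. A picture is of the moment at which its call begins. There is no depth.
- ctrl.hand_in(): hands the job in; it is judged then, once.
The state is a dict: "time_s": time; "qpos": joint angles; "joint_vel": joint speeds; "tau": joint torques, N m; "ee_pos": TCP position; "eef_rot": TCP orientation; "force": force on the tool from outside, world axes, zero at the start; "moment": the same for the moment, N m; "grip_width": finger opening in m; "grip_force": force on a finger pad.
Only numpy, scipy, OpenCV 4.12 (cv2) and the standard library are available. Lean on these libraries where they do the work, as an engineer would, in place of code of your own. Each camera call takes 0.05 s, during which the arm holds its last target. There are 200 camera calls.

## Working session

There is one attempt and no reset: what is moved stays moved. The work goes in short steps, Python scripts to look and compute and a shell command to move; the robot and the scene stay as the last step left them, time stands still between calls to the robot, and variables do not carry over. Pictures are saved under pics/ and viewed, at most 13 in all, crops included, and the job is handed in when it is done.

```bash
mkdir -p pics; cat > h.py <<'E'
import numpy as np, cv2
from station import ctrl
def ray(c,u,v,wrist=False):
    K=np.array(c["intrinsics"]);T=np.array(c["camera_from_world"])
    x=(u-K[0,2])/K[0,0];y=(v-K[1,2])/K[1,1]
    if wrist:
        r=np.hypot(x,y);s=np.sin(r)/r if r>1e-9 else 1;d=np.array([x*s,y*s,np.cos(r)])
    else: d=np.array([x,y,1.])
    R=T[:3,:3];return -R.T@T[:3,3],R.T@d
def onz(c,u,v,z,wrist=False):
    o,d=ray(c,u,v,wrist);return o+d*(z-o[2])/d[2]
def proj(c,p,wrist=False):
    K=np.array(c["intrinsics"]);T=np.array(c["camera_from_world"])
    q=T[:3,:3]@p+T[:3,3]
    if wrist:
        t=np.arctan2(np.hypot(q[0],q[1]),q[2]);n=np.hypot(q[0],q[1]);q=np.array([q[0]/n*t,q[1]/n*t,1])
    return K[:2,:2]@(q[:2]/q[2])+K[:2,2]
E
python3 - <<'E'
from h import *
import pickle
d={}
for n in ["scene","side","wrist"]:
    c=ctrl.camera(n);d[n]=c;cv2.imwrite(f"pics/{n}0.png",c["color"][:,:,::-1])
    o,_=ray(c,320,200);print(n,o.round(3))
pickle.dump(d,open("c0.pkl","wb"))
print(ctrl.get_obs())
E
```

```text
scene [ 0.097 -0.678  0.65 ]
side [ 0.418 -0.879  0.398]
wrist [0.549 0.075 0.383]
{'time_s': 0.15, 'qpos': array([-6.65746702e-02,  3.00336732e-01,  1.52142944e+00,  6.62792315e-06,
        1.32070979e+00, -6.66240217e-02]), 'joint_vel': array([-0.00078382, -0.00023595, -0.00258008, -0.00025721,  0.00035899,
       -0.00125602]), 'tau': array([-2.50185103e-04, -5.31960297e+01, -3.52822959e+01,  7.07691838e-02,
        2.35654798e-02, -3.66386917e-05]), 'ee_pos': array([5.49800243e-01, 2.60582112e-05, 2.05024189e-01]), 'eef_rot': array([-3.14071173e+00, -6.52122470e-05,  1.57084401e+00]), 'force': array([-0.16566087,  0.24715623,  0.26198099]), 'moment': array([-0.02113334, -0.03406672, -0.019515  ]), 'grip_force': 0.0, 'grip_width': 0.09394913858437094}
```

View pics/scene0.png

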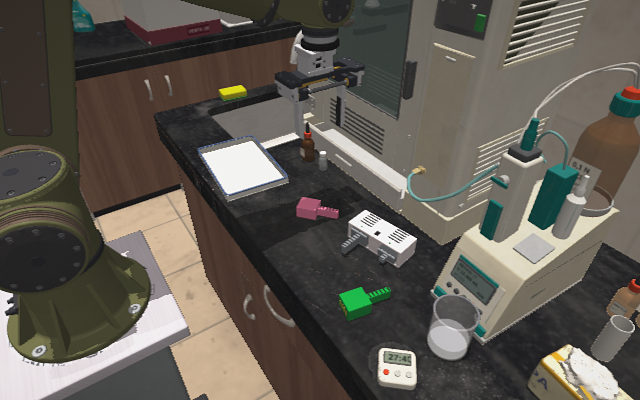

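View pics/wrist0.png

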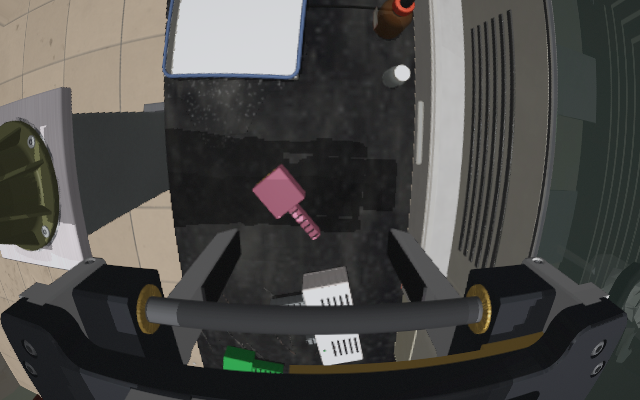

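The scene view shows the dock at about (382,238), with grey tabs at (352,243) and (385,257). Lookalikes are the pink pack at (315,208), the green pack at (360,300), and the short-tab pack at (385,257). The tray is at (243,167). I choose the grey long tab at (352,243) and will check it in one crop.

```bash
python3 - <<'E'
from h import *
import pickle
d=pickle.load(open("c0.pkl","rb"))
a=d["scene"]["color"][195:285,320:430,::-1];a=cv2.resize(a,None,fx=6,fy=6,interpolation=cv2.INTER_CUBIC)
cv2.imwrite("pics/crop1.png",a)
s=d["scene"]
hsv=cv2.cvtColor(s["color"],cv2.COLOR_RGB2HSV)
m=cv2.inRange(hsv,(100,70,40),(125,255,200));m[:130]=0;m[205:]=0;m[:,:190]=0;m[:,295:]=0
p=cv2.findNonZero(m);print(len(p))
h=cv2.convexHull(p);q=cv2.approxPolyDP(h,6,True)[:,0];print([(x.tolist(),onz(s,*x,0.023)[:2].round(3).tolist()) for x in q])
E
```

```text
294
[([287, 175], [0.53, 0.131]), ([225, 194], [0.36, 0.145]), ([197, 149], [0.38, 0.395]), ([252, 135], [0.551, 0.379])]
```

View pics/crop1.png

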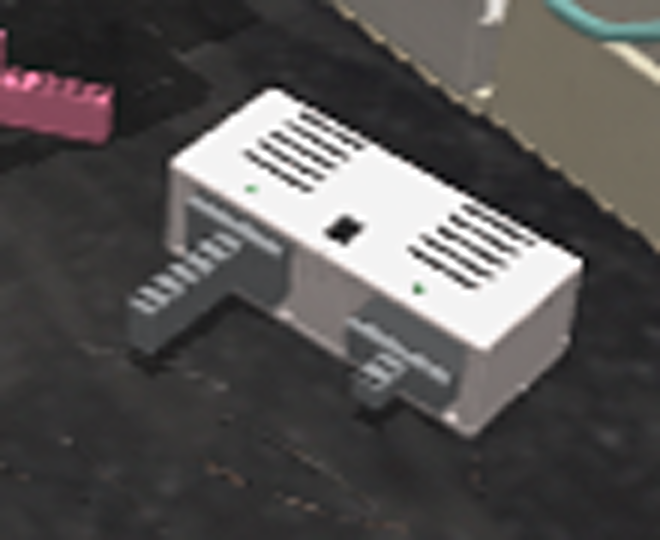

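View pics/side0.png

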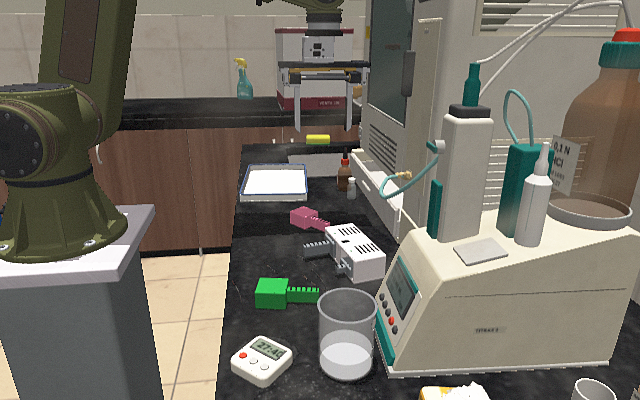

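The crop confirms it: the long grey tab sits in the left bay with its tip at crop (145,310), which is scene (344,246). The short stub is in the right bay.

```bash
python3 - <<'E'
from h import *
import pickle
d=pickle.load(open("c0.pkl","rb"));s=d["scene"]
f=lambda u,v,z:onz(s,320+u/6-.4,195+v/6-.4,z)
P=[f(*p,0.046) for p in [(272,88),(172,160),(488,347),(583,262)]]
for p in P: print("roof",p.round(4))
fr=P[1]-P[2];print("front len",np.linalg.norm(fr),"depth",np.linalg.norm(P[0]-P[1]),"yaw",np.arctan2(-fr[0],fr[1]), np.mean(P,axis=0))
print("tip", f(144,309,0.031), "tab root",f(232,240,.031))
print("green LEDs",f(250,189,.046),f(418,289,.046))
for n,(lo,hi) in {"pink":((155,80,60),(179,255,255)),"green":((50,120,60),(75,255,255))}.items():
    m=cv2.inRange(cv2.cvtColor(s["color"],cv2.COLOR_RGB2HSV),lo,hi);m[:190]=0;m[330:]=0;m[:,:290]=0;m[:,395:]=0
    h=cv2.convexHull(cv2.findNonZero(m))[:,0]
    print(n,[onz(s,*x,0.015)[:2].round(3).tolist() for x in cv2.approxPolyDP(h,4,True)[:,0]])
E
```

```text
roof [ 0.5925 -0.1198  0.046 ]
roof [ 0.5355 -0.132   0.046 ]
roof [ 0.5659 -0.2694  0.046 ]
roof [ 0.6222 -0.257   0.046 ]
front len 0.14072662487167845 depth 0.058237322642434086 yaw 0.2176547662443943 [ 0.57900259 -0.19454947  0.046     ]
tip [ 0.48989926 -0.17720439  0.031     ] tab root [ 0.53771839 -0.16634218  0.031     ]
green LEDs [ 0.54931353 -0.16086046  0.046     ] [ 0.5650789  -0.23477437  0.046     ]
pink [[0.549, -0.075], [0.475, -0.029], [0.487, 0.013], [0.516, 0.037], [0.544, 0.008], [0.565, -0.054]]
green [[0.503, -0.313], [0.438, -0.331], [0.395, -0.323], [0.4, -0.289], [0.415, -0.265], [0.456, -0.272]]
```

```bash
python3 -m pendant '[[[-0.36,-1.57,-0.95],-0.125],[[-0.36,-1.57,-0.95],-0.125],[[-0.36,-1.57,-0.95],-0.125],[[-0.36,-1.57,-0.95],-0.125],[[-0.36,-1.57,-0.95],-0.125],[[-0.36,-1.57,-0.95],-0.125],[[-0.36,-1.57,-0.95],-0.125],[[-0.36,-1.57,-0.95],-0.125],[[-0.36,-1.57,-0.95],-0.125],[[-0.36,-1.57,-0.95],-0.125],[[-0.36,-1.57,-0.95],-0.105],[[0,0,0],0],[[0,0,0],0]]' 0.45 20
python3 - <<'E'
from h import *
import pickle
c=ctrl.camera("wrist");pickle.dump(c,open("c1.pkl","wb"))
a=c["color"][:,:,::-1].copy()
yaw=.216;ex=np.array([np.cos(yaw),np.sin(yaw),0]);ey=np.array([-ex[1],ex[0],0])
h=np.array([.5095,-.173,.031])
for p in [h-ex*.02-ey*.006,h-ex*.02+ey*.006,h+ex*.02-ey*.006,h+ex*.02+ey*.006]:
    u=proj(c,p,True);print(u.round(1));cv2.circle(a,tuple(int(round(x)) for x in u),2,(0,0,255),1)
cv2.imwrite("pics/wrist1.png",a)
E
```

```text
time_s: 1.23
ee_pos: [0.51, -0.1729, 0.1006]
eef_rot: [-3.141, 0.001, 0.217]
force: [-0.3, 0.3, 0.7]
grip_width: 0.0423
grip_force: 0.0
[320.7 233.2]
[306.7 233.2]
[321.1 187.5]
[306.5 187.5]
```

View pics/wrist1.png

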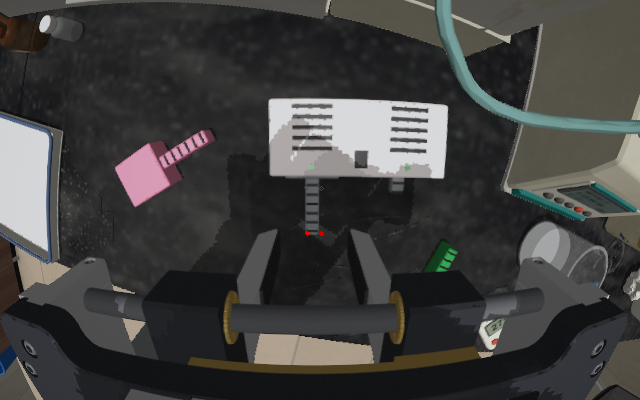

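The tab in the wrist picture spans columns 305–319 with its tip at row 234. That is within about 1 mm of the prediction, and the dock front is square to the image. I'll descend, then close.

```bash
python3 -m pendant '[[[0,0.1,-2],0],[[0,0,-2.5],0],[[0,0,-2],0],[[0,0,-1.5],0],[[0,0,-1],0],[[0,0,-0.6],0],[[0,0,0],0],[[0,0,0],0]]' 0.45 20
python3 -m pendant '[[[0,0,0],0],[[0,0,0],0],[[0,0,0],0],[[0,0,0],0],[[0,0,0],0],[[0,0,0],0]]' 0 25
```

```text
time_s: 1.95
ee_pos: [0.5109, -0.1716, 0.0056]
eef_rot: [3.141, -0.001, 0.217]
force: [0.3, -0.0, 0.1]
grip_width: 0.0423
grip_force: 0.0
time_s: 2.45
ee_pos: [0.5105, -0.1718, 0.0052]
eef_rot: [3.141, -0.0, 0.216]
force: [-0.5, 0.3, 2.4]
grip_width: 0.0113
grip_force: 25.0
```

```bash
python3 -m pendant '[[[0,0,0],0],[[-0.4,-0.09,0.03],0],[[-0.8,-0.17,0.05],0],[[-1.0,-0.22,0.02],0],[[-1.0,-0.22,0],0],[[-1.0,-0.22,0],0],[[-1.0,-0.22,0],0],[[-1.0,-0.22,0],0],[[-1.0,-0.22,0],0],[[-0.8,-0.17,0],0],[[-0.2,-0.05,0],0],[[0,0,0],0]]' 0 40
python3 - <<'E'
from h import *
for n in ["wrist","scene"]:
    c=ctrl.camera(n);cv2.imwrite(f"pics/{n}2.png",c["color"][:,:,::-1])
    if n=="scene": a=c["color"][170:300,280:430,::-1];cv2.imwrite("pics/scene2c.png",cv2.resize(a,None,fx=4,fy=4))
E
```

```text
time_s: 3.45
ee_pos: [0.428, -0.1899, 0.0061]
eef_rot: [3.142, -0.0, 0.215]
force: [-0.1, -0.4, -0.8]
grip_width: 0.0116
grip_force: 40.0
```

View pics/scene2c.png

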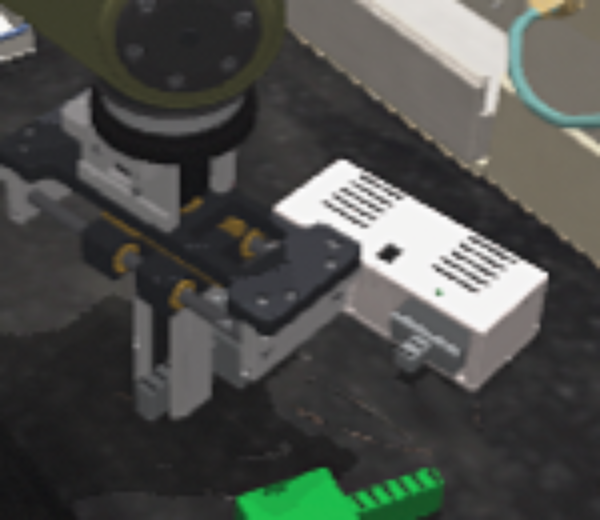

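The pack is fully out, held at about scene (350,255). The fingertips are level with, or about 1 mm below, its underside because the bay floor is raised. Setting it down from this grip would need a small release drop. I'll slide it back onto the bay floor, regrip about 5 mm higher, and draw it out again.

```bash
python3 -m pendant '[[[0,0,0.12],0],[[0.5,0.11,0],0],[[0.9,0.2,0],0],[[0.9,0.2,0],0],[[0.9,0.2,0],0],[[0.8,0.17,0],0],[[0.4,0.09,0],0],[[0,0,0],0]]' 0 40
```

```text
time_s: 4.22
ee_pos: [0.4733, -0.1797, 0.007]
eef_rot: [3.142, -0.0, 0.217]
force: [0.8, -0.2, -1.9]
grip_width: 0.0112
grip_force: 40.0
```

```bash
python3 -m pendant '[[[0.7,0.15,0],0],[[0.9,0.2,0],0],[[0.8,0.17,0],0],[[0.2,0.05,0],0],[[0,0,-0.06],0],[[0,0,-0.06],0],[[0,0,-0.06],0],[[0,0,0],0],[[0,0,0],0]]' 0 40
```

```text
time_s: 4.97
ee_pos: [0.4982, -0.1744, 0.0054]
eef_rot: [-3.142, 0.0, 0.216]
force: [0.3, 0.7, -0.9]
grip_width: 0.0117
grip_force: 40.0
```

```bash
python3 -m pendant '[[[0,0,-0.03],0],[[0,0,0],0],[[0,0,0],0],[[0,0,0],0]]' 0.25 40
python3 -m pendant '[[[0,0,0.3],0],[[0,0,0.3],0],[[0,0,0],0],[[0,0,0],0]]' 0.25 40
python3 -m pendant '[[[0,0,0],0],[[0,0,0],0],[[0,0,0],0],[[0,0,0],0],[[0,0,0],0]]' 0 40
python3 - <<'E'
from h import *
c=ctrl.camera("scene");a=c["color"][170:300,280:430,::-1];cv2.imwrite("pics/scene3c.png",cv2.resize(a,None,fx=4,fy=4))
E
```

```text
time_s: 5.3
ee_pos: [0.4984, -0.1743, 0.0051]
eef_rot: [3.142, -0.0, 0.216]
force: [0.3, 0.6, 1.1]
grip_width: 0.0235
grip_force: 0.0
time_s: 5.63
ee_pos: [0.4985, -0.1744, 0.0114]
eef_rot: [3.141, -0.0, 0.216]
force: [0.3, 0.8, -0.8]
grip_width: 0.0236
grip_force: 0.0
time_s: 6.05
ee_pos: [0.4983, -0.1743, 0.011]
eef_rot: [-3.141, 0.0, 0.216]
force: [-0.4, -0.2, -0.3]
grip_width: 0.0117
grip_force: 40.0
```

View pics/scene3c.png

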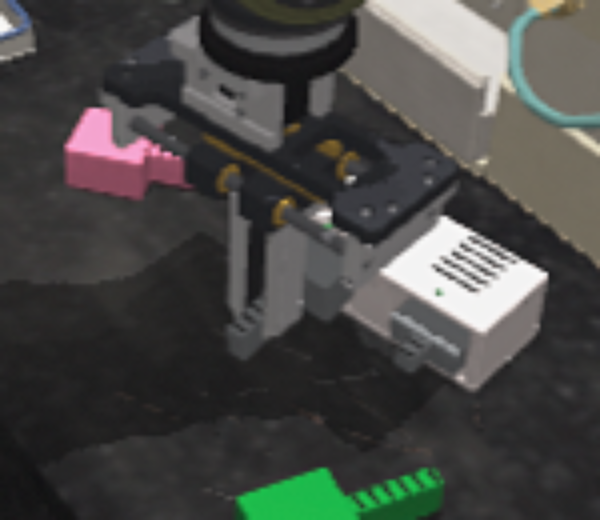

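The tab is gripped higher now (crop (245,345)), and the pack sits level in the bay. I'll pull it out and lift.

```bash
python3 -m pendant '[[[-0.4,-0.09,0.03],0],[[-0.8,-0.17,0.05],0],[[-1.0,-0.22,0.02],0],[[-1.0,-0.22,0],0],[[-1.0,-0.22,0],0],[[-1.0,-0.22,0],0],[[-1.0,-0.22,0],0],[[-0.8,-0.17,0],0],[[-0.2,-0.05,0.2],0],[[0,0,0.8],0],[[0,0,1.5],0],[[0,0,2],0],[[0,0,2],0],[[0,0,1.2],0],[[0,0,0.4],0],[[0,0,0],0]]' 0 40
python3 - <<'E'
from h import *
c=ctrl.camera("scene");cv2.imwrite("pics/scene4.png",c["color"][80:280,180:440,::-1].repeat(3,0).repeat(3,1))
E
```

```text
time_s: 7.43
ee_pos: [0.4271, -0.1903, 0.0942]
eef_rot: [3.14, -0.002, 0.216]
force: [0.3, 0.3, -0.3]
grip_width: 0.0114
grip_force: 40.0
```

View pics/scene4.png

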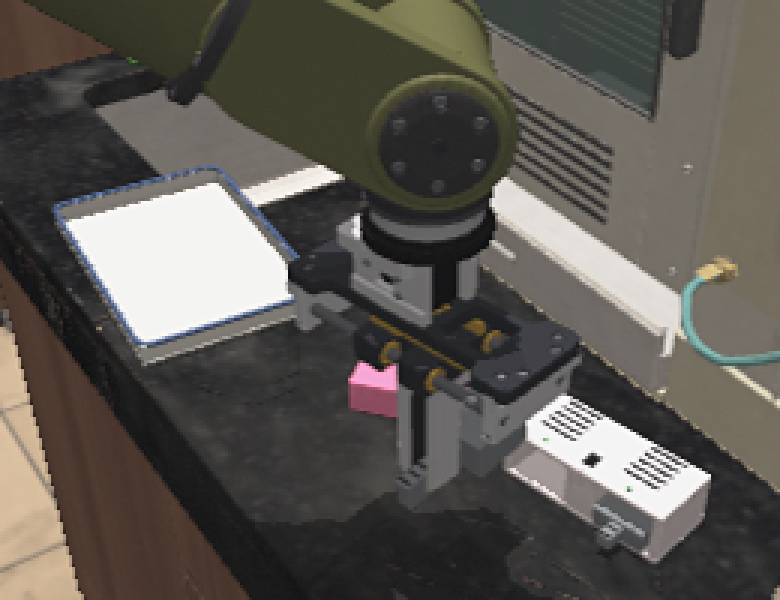

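The pack hangs level at crop (490,440), with its bay empty and the short pack still in place. Carrying it to the tray.

```bash
python3 -m pendant '[[[0,1.2,0],0],[[0,2,0],-0.02],[[0,2.75,0],-0.02],[[0,2.75,0],-0.02],[[0,2.75,0],-0.02],[[0,2.75,0],-0.02],[[0,2.75,0],-0.02],[[0,2.75,0],-0.02],[[0,2.75,0],-0.02],[[0,2.75,0],-0.02],[[0,2.75,0],-0.02],[[0,2.75,0],-0.02],[[0,2.75,0],-0.02],[[0,2.75,0],-0.02],[[0,2.75,0],-0.02],[[0,2.75,0],-0.02],[[0,2,0],0],[[0,1.2,0],0],[[0,0.6,0],0],[[0,0,0],0]]' 0 40
python3 - <<'E'
from h import *
c=ctrl.camera("wrist");cv2.imwrite("pics/wrist5.png",c["color"][:,:,::-1])
E
```

```text
time_s: 9.15
ee_pos: [0.4258, 0.2654, 0.0924]
eef_rot: [3.141, 0.001, -0.083]
force: [1.0, 0.4, -1.0]
grip_width: 0.0114
grip_force: 40.0
```

View pics/wrist5.png

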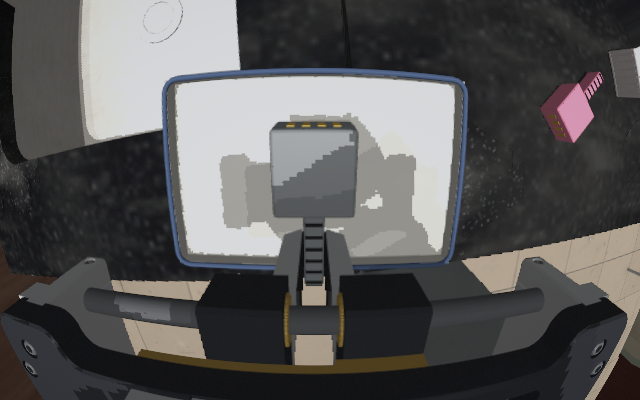

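The pack is over the tray centre, with its body at pixel (314,170) and the rim all around at columns 165–467. Lowering it now.

```bash
python3 -m pendant '[[[0,0,-0.8],0],[[0,0,-1.5],0],[[0,0,-1.8],0],[[0,0,-1.5],0],[[0,0,-1],0],[[0,0,-0.6],0],[[0,0,-0.4],0],[[0,0,-0.3],0],[[0,0,-0.2],0],[[0,0,0],0],[[0,0,0],0]]' 0 40
```

```text
time_s: 10.12
ee_pos: [0.4269, 0.2649, 0.0129]
eef_rot: [-3.141, -0.001, -0.084]
force: [-0.3, -3.0, 4.0]
grip_width: 0.0113
grip_force: 40.0
```

```bash
python3 -m pendant '[[[0,0,-0.05],0],[[0,0,-0.05],0],[[0,0,0],0],[[0,0,0],0]]' 0 40
python3 - <<'E'
from h import *
c=ctrl.camera("scene");a=c["color"][110:210,180:310,::-1];cv2.imwrite("pics/scene6.png",cv2.resize(a,None,fx=6,fy=6,interpolation=cv2.INTER_CUBIC))
E
```

```text
time_s: 10.45
ee_pos: [0.4271, 0.265, 0.0123]
eef_rot: [-3.141, -0.002, -0.084]
force: [-1.1, -5.1, 11.8]
grip_width: 0.0119
grip_force: 40.0
```

View pics/scene6.png

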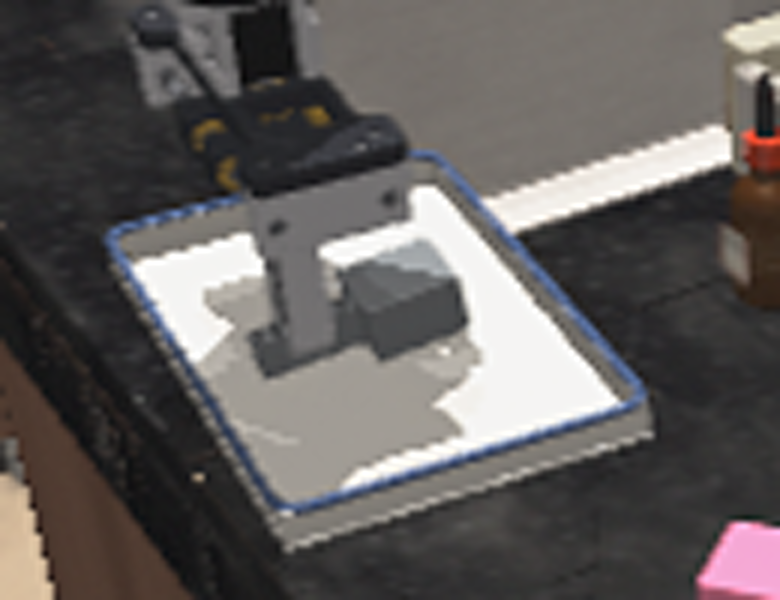

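The pack is inside the tray and its rear edge is already touching, which fits a slight droop in the grip. I'll ease the grip so it pivots level while lowering the rest of the way.

```bash
python3 -m pendant '[[[0,0,0.05],0],[[0,0,0],0],[[0,0,0],0]]' 0 8
python3 -m pendant '[[[0,0,-0.05],0],[[0,0,-0.05],0],[[0,0,-0.05],0],[[0,0,-0.05],0],[[0,0,0],0],[[0,0,0],0]]' 0 5
```

```text
time_s: 10.75
ee_pos: [0.427, 0.2651, 0.012]
eef_rot: [-3.141, -0.001, -0.084]
force: [1.7, -0.0, 2.7]
grip_width: 0.0122
grip_force: 8.0
time_s: 11.25
ee_pos: [0.4267, 0.2651, 0.0099]
eef_rot: [-3.141, -0.001, -0.084]
force: [1.0, -0.5, 6.1]
grip_width: 0.0119
grip_force: 5.0
```

```bash
python3 -m pendant '[[[0,0,-0.05],0],[[0,0,-0.05],0],[[0,0,-0.05],0],[[0,0,0],0],[[0,0,0],0]]' 0 4
python3 -m pendant '[[[0,0,-0.05],0],[[0,0,-0.05],0],[[0,0,-0.05],0],[[0,0,0],0],[[0,0,0],0]]' 0 3
```

```text
time_s: 11.67
ee_pos: [0.4266, 0.265, 0.0083]
eef_rot: [-3.141, -0.0, -0.084]
force: [0.2, 0.1, 5.2]
grip_width: 0.012
grip_force: 4.0
time_s: 12.08
ee_pos: [0.4264, 0.265, 0.0065]
eef_rot: [-3.141, -0.0, -0.084]
force: [0.9, 0.8, 2.0]
grip_width: 0.0117
grip_force: 3.0
```

```bash
python3 -m pendant '[[[0,0,-0.05],0],[[0,0,-0.05],0],[[0,0,0],0],[[0,0,0],0]]' 0 3
python3 -m pendant '[[[0,0,0],0],[[0,0,0],0],[[0,0,0],0],[[0,0,0],0]]' 0.3 3
python3 -m pendant '[[[0,0,0.5],0],[[0,0,1],0],[[0,0,2],0],[[0,0,3],0],[[-0.5,0,3],0],[[-0.5,0,3],0],[[0,0,1.5],0],[[0,0,0],0],[[0,0,0],0]]' 0.3 3
python3 - <<'E'
from h import *
c=ctrl.camera("scene");a=c["color"][110:210,180:310,::-1];a=cv2.resize(a,None,fx=4,fy=4,interpolation=cv2.INTER_CUBIC)
w=ctrl.camera("scene")["color"][190:290,310:440,::-1];w=cv2.resize(w,None,fx=2,fy=2)
s=np.zeros((400,780,3),np.uint8);s[:,:520]=a;s[:200,520:]=w
cv2.imwrite("pics/end.png",s)
E
```

```text
time_s: 12.42
ee_pos: [0.4264, 0.2649, 0.0055]
eef_rot: [-3.141, -0.0, -0.084]
force: [0.0, 2.8, 3.6]
grip_width: 0.0121
grip_force: 3.0
time_s: 12.75
ee_pos: [0.4261, 0.2647, 0.0053]
eef_rot: [3.141, 0.001, -0.084]
force: [-1.0, -0.2, 0.3]
grip_width: 0.028
grip_force: 0.0
time_s: 13.5
ee_pos: [0.4165, 0.265, 0.1465]
eef_rot: [-3.141, -0.002, -0.084]
force: [0.0, -0.7, -0.3]
grip_width: 0.0285
grip_force: 0.0
```

View pics/end.png

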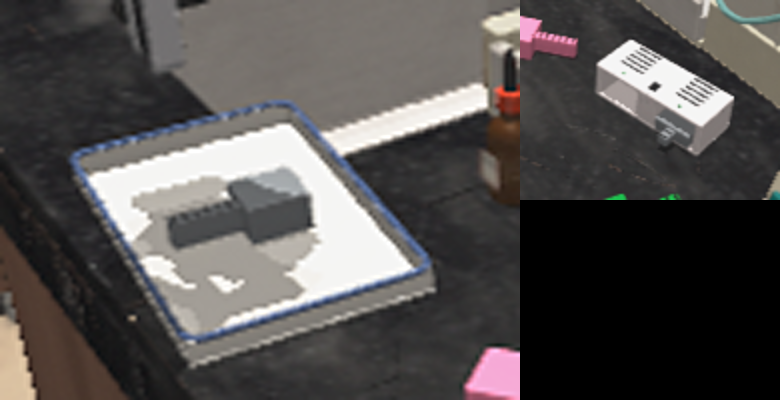

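The pack lies flat and upright in the tray at (240,210). The short pack is still in its bay, and the gripper is clear.

```bash
python3 -c "
from station import ctrl
print(ctrl.hand_in())"
```

```text
the job is handed in; nothing more can be done
None
```

The long-tab pack now lies flat and right way up in the wash tray, the short-tab pack is still in its bay, and the job is handed in at about 13.6 s; I slid the pack back into its bay once to regrip it higher.

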